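# Push the cruet caps home and hold the carrier up

## Robot

A 6-joint arm with a two-finger parallel gripper is mounted at the origin on a cart in front of the work surface, level with it; the furniture and walls round the work are solid. World frame = base frame: x ahead of the robot, y to its left, z up, the work surface at z = 0. Lengths are in m, angles in rad, forces in N, time in s.
With the tool pointing down it reaches from about 0.4 to 0.925 m from the base axis. Payload 3.4 kg.
Tool frame: the origin (TCP) lies at the very end of the fingers, on their centre line; the grasp point (between the pads) lies 19 mm behind it; z points along the fingers, y is the line along which they close (so a half turn about z gives the same grasp; the last joint's range is limited). The gripper opens to 85 mm and grips with 20 to 120 N. Pads are 22 mm wide; open, the fingers measure 114 mm over their backs; the gripper's body (76 mm by 85 mm) begins 54 mm behind the grasp point. The pads swing forward as they close: fully open they stand 13 mm farther back than shut.
Start: joints at [-1.228, 0.307, 1.506, -0, 1.328, -0.073], TCP at [0.233, -0.526, 0.231] pointing down, gripper open.
Joint ranges: [-3.12, 3.12], [-1.05, 2.28], [0.14, 2.33], [-1.42, 4.57], [0.1, 2.73], [-2.68, 2.68]. Speed limits (rad/s): [2.57, 2.57, 3.14, 3.14, 3.14, 3.14].

## Interface

Orientations are given as a rotation vector (axis times angle).
In Python, from plant import robot, camrig, current_time_s, current_q, current_dq, current_joint_efforts, current_tcp_pos, current_ee_rot, current_force, current_ft_torque, current_grip_width, current_finger_force gives the robot as it stands (robot), with the cameras (camrig) and the readings as plain functions. Calls block until the motion is done:
- robot.move_ptp(position, orientation): joint-space move of the TCP to a pose.
- robot.line_to(position, rot=None, vel=0.15, stop_force=None): straight line of the TCP; rot=None keeps the orientation; vel is the mean speed in m/s. With stop_force (N) it stops when the force on the tool has changed by that much, and returns True; else False.
- robot.move_j(angles): joint-space move.
- robot.grip(opening, grasp_force=None): finger opening in m; grasp_force is the grip in N (None keeps the last); returns when the fingers have stopped.
- robot.wait(seconds).
- robot.inverse_kinematics(position, orientation): joint angles nearest the present ones, or None.
- camrig.grab_frame(name): name is "scene" or "top" or "wrist"; returns the picture (420x560x3 uint8, blue, green, red); there is no depth.
- camrig.camera_info(name): a dict with "fx", "fy", "cx", "cy" (pixels), "D" ([k1, k2, p1, p2, k3] as OpenCV has them; the pictures are not rectified), "cam_to_world" (4x4, takes a point from camera to world coordinates); the wrist camera has in their place "mount" (4x4, takes a point from camera to tool coordinates, whose origin is the TCP and whose axes are the flange's). Camera axes: x right, y up, looking along -z (the intrinsics and any distortion apply to the point x, -y, -z); pixel columns grow to the right and rows downward; lengths in m; the calibration is good to about 2 mm. A picture is of the moment at which its call begins: read the wrist's pose just before it. camera_info takes no time and is no camera call.
A pose or a line that the arm cannot do raises robot.IKError and nothing moves.
- robot.close_job(): hands the job in; it is judged then, once.
Readings, each from a call of its own:
- current_time_s(): time.
- current_q(): joint angles.
- current_dq(): joint speeds.
- current_joint_efforts(): joint torques, N m.
- current_tcp_pos(): TCP position.
- current_ee_rot(): TCP orientation.
- current_force(): force on the tool from outside, world axes, zero at the start.
- current_ft_torque(): the same for the moment, N m.
- current_grip_width(): finger opening in m.
- current_finger_force(): force on a finger pad.
Only numpy, scipy, OpenCV 4.12 (cv2) and the standard library are available. Lean on these libraries where they do the work, as an engineer would, in place of code of your own. Each camera call takes 0.05 s, during which the arm holds its last target. There are 200 camera calls.

## Task

Both white cruet bottles in the wooden condiment carrier have been left with their black caps up, showing the steel neck: with the carrier standing where it is, push both caps down fully home on their collars. Then pick the carrier up by its top rail and hold it steady and level about 10 cm above the worktop, with the bottles, pepper mill and salt shaker still in it, so that I can wipe underneath; do not tip it on the way or disturb the egg timer, spice jar and teaspoon beside it. Finish while still holding it up: do not put it down or let go.

Things in the scene. Friction and masses are not known exactly. Their poses are not given: they have to be found in the camera images.
- carrier: Loose wooden carrier, 0.34 kg, about 0.93 kg loaded. Origin: centre of its underside, z up. Open tray 162 (its x) x 144 (its y) mm, walls 42 high, floor 8 thick; four compartments 68 x 64 centred at x = +-41, y = +-34. A 14 thick centre board stands along its y axis at x = 0: posts 22 wide at its ends (y = +-61), a hand hole, a grip rail on top.
- grip_rail (a point): Middle of the grip rail, 176 mm above the carrier's underside. Rail along the carrier's y: 150 long, 18 wide (x), 24 high (164 to 188 mm up), edges rounded 6. Pinch it from above across its width, anywhere along it. The load is uneven: the balance point is up to 6 mm from the middle along the rail; gripped within 10 mm of it, firmly (30 N or more), the carrier stays level.
- bottle_a: First white ceramic cruet bottle, loose in one of the compartments (which one varies), 52 mm diameter, shoulder from 66 mm up, neck collar at 95 to 100 mm; about 0.155 kg with its cap, by fill 0.12 to 0.19. Origin: centre of its underside, z up; it stands 8 mm above the carrier's underside.
- bottle_b: Second, identical white ceramic cruet bottle, loose in another compartment. Origin and sizes as the first; its fill differs.
- cap_a (a joint): Travel of the first bottle's black push-on cap down its neck: 0 to 0.003 = left up (6 to 9 mm gap, bare steel neck showing under it), 0.009 = fully home on the collar. A tight seal ring holds it: it takes a steady push of about 7 to 9 N to move, and the cap stays wherever it is left.
- cap_b (a joint): The same for the second bottle's cap, which may stand at another height.
- cap_a_top (a point): Centre of the top face of the first bottle's cap (flat black disc, 34 mm diameter, cap 22 mm high): 131 mm above the bottle's underside at joint value 0, 122 mm when home.
- cap_b_top (a point): The same for the second bottle's cap.
- pepper_mill: Dark turned-wood pepper mill, 58 mm diameter, 130 high, 0.18 kg, loose in a compartment of the carrier (which one varies). Origin: centre of its underside, z up.
- salt_shaker: Glass salt shaker with a grey top, 44 mm diameter, 90 high, about 0.1 kg, loose in the remaining compartment. Origin: centre of its underside, z up.
- egg_timer: Bystander: round kitchen timer with a black top, 59 mm diameter, 59 high, on the worktop to the left of the carrier. Origin: centre of its underside.
- spice_jar: Bystander: spice jar with a black lid, 41 mm diameter, 95 high, on the worktop to the right of the carrier. Origin: centre of its underside.
- small_spoon: Bystander: steel teaspoon, 132 x 26 x 9 mm, lying in front of the carrier. Origin: middle of its underside.

How it is judged:
By the outcome, as a careful person would: the job done as asked, in the order asked, and still so for the second after the job is handed in, while the arm keeps its last pose, push and grip.
It also fails if it takes over 54 s, if anything falls off the work surface, if the arm or the gripper's body presses on something with over 40 N, if the wrist force passes 120 N, or if a joint passes its speed limit or range.

## Working session

There is one attempt and no reset: what is moved stays moved. The work goes in short steps, each a Python script; the robot and the scene stay as the last script left them, time stands still between calls to the robot, and variables do not carry over. Pictures are saved under pics/ and viewed, at most 10 in all, crops included, and the job is handed in when it is done.

```bash
ls; mkdir -p pics
python3 - <<'E'
from plant import robot, camrig, current_time_s, current_q, current_dq, current_joint_efforts, current_tcp_pos, current_ee_rot, current_force, current_ft_torque, current_grip_width, current_finger_force
import cv2,numpy as np
a=camrig.grab_frame("scene");b=camrig.grab_frame("top")
cv2.imwrite("pics/s.png",a);cv2.imwrite("pics/t.png",b)
for n in("scene","top","wrist"):print(n,camrig.camera_info(n))
print(current_time_s(),current_ee_rot(),current_force())
E
```

```text
pics
plant.py
scene {'fx': 417.1446139147583, 'fy': 417.1446139147583, 'cx': 279.28375284308714, 'cy': 212.74469914962256, 'D': array([-0.05538733,  0.        ,  0.        ,  0.        ,  0.        ]), 'cam_to_world': array([[-0.9084579 ,  0.17640648, -0.3789261 ,  0.19341716],
       [-0.41794631, -0.37251576,  0.82858487,  0.77254183],
       [ 0.0050118 ,  0.91110524,  0.41214333,  0.48582247],
       [ 0.        ,  0.        ,  0.        ,  1.        ]])}
top {'fx': 534.7074150967078, 'fy': 534.7074150967078, 'cx': 287.09440646271844, 'cy': 215.57357424125803, 'D': array([-0.12471798,  0.        ,  0.        ,  0.        ,  0.        ]), 'cam_to_world': array([[ 0.01500841,  0.99447901, -0.10385686,  0.4160202 ],
       [-0.9997649 ,  0.01329978, -0.0171248 ,  0.05304212],
       [-0.01564898,  0.10408946,  0.99444482,  1.0557407 ],
       [ 0.        ,  0.        ,  0.        ,  1.        ]])}
wrist {'fx': 310.610005008385, 'fy': 310.610005008385, 'cx': 281.89605247933787, 'cy': 213.30298861952824, 'D': array([0.01117605, 0.        , 0.        , 0.        , 0.        ]), 'mount': array([[ 3.05271785e-04,  9.49874102e-01,  3.12632527e-01,
         8.03204787e-02],
       [ 9.99999124e-01, -6.92545775e-04,  1.12771304e-03,
         2.14284396e-04],
       [ 1.28769775e-03,  3.12631909e-01, -9.49873482e-01,
        -1.42142949e-01],
       [ 0.00000000e+00,  0.00000000e+00,  0.00000000e+00,
         1.00000000e+00]])}
0.1 [-3.07179198e+00 -6.49595609e-01  4.27602777e-04] [-1.96199868 -0.20944727 -0.47600999]
```

View pics/s.png

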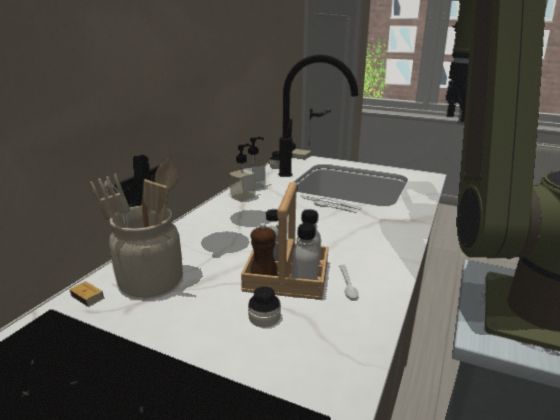

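View pics/t.png

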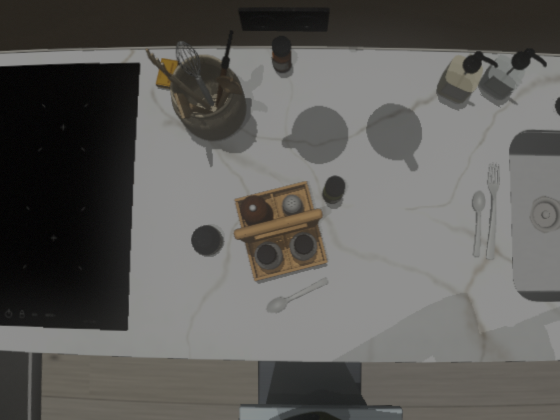

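Top view: carrier with the rail from about (237,234) to (321,214), black caps near (267,257) and (303,246), mill at (257,210), shaker at (292,205), timer at (206,240), jar at (335,189) and spoon at (296,295). I'll enlarge this to locate the cap discs.

```bash
cat > h.py <<'E'
from plant import robot, camrig, current_time_s, current_q, current_dq, current_joint_efforts, current_tcp_pos, current_ee_rot, current_force, current_ft_torque, current_grip_width, current_finger_force
import cv2,numpy as np
from scipy.spatial.transform import Rotation as R
def ray(n,uv,T=None):
    c=camrig.camera_info(n)
    K=np.array([[c['fx'],0,c['cx']],[0,c['fy'],c['cy']],[0,0,1]])
    p=cv2.undistortPoints(np.array([[uv]],float),K,c['D'])[0,0]
    T=c['cam_to_world'] if T is None else T
    return T[:3,3],T[:3,:3]@np.array([p[0],-p[1],-1])
def onz(n,uv,z,T=None):
    o,d=ray(n,uv,T); return o+d*(z-o[2])/d[2]
def wristT():
    T=np.eye(4);T[:3,:3]=R.from_rotvec(current_ee_rot()).as_matrix();T[:3,3]=current_tcp_pos()
    return T@camrig.camera_info("wrist")['mount']
E
python3 - <<'E'
from h import *
b=cv2.imread("pics/t.png")
c=cv2.resize(b[175:295,225:345],None,fx=5,fy=5,interpolation=cv2.INTER_CUBIC)
cv2.imwrite("pics/tc.png",np.clip(c.astype(float)*2,0,255).astype(np.uint8))
for uv,z in(((237,234),.176),((321,214),.176),((267,257),.137),((303,246),.137)):print(onz("top",uv,z).round(4))
E
```

```text
[0.4762 0.1505 0.176 ]
[0.5113 0.0121 0.176 ]
[0.44   0.1023 0.137 ]
[0.4598 0.0408 0.137 ]
```

View pics/tc.png

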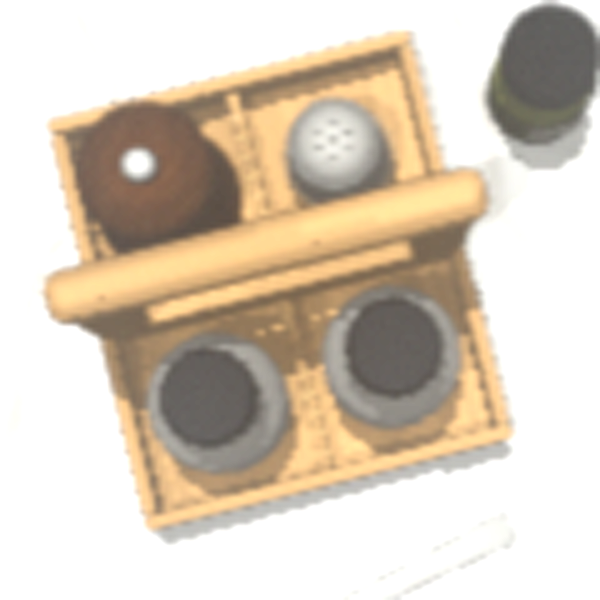

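Crop (5x, offset 225,175): cap discs at about (207,397) and (394,345), and the rail from (48,295) to (485,195). Both bottles are on the robot side. Next I measure with masks and check against the known sizes.

```bash
cat > meas.py <<'E'
from h import *
b=cv2.imread("pics/t.png").astype(int)
hsv=cv2.cvtColor(np.clip(b*2,0,255).astype(np.uint8),cv2.COLOR_BGR2HSV)
caps=[]
for c in((266,254),(304,244)):
    m=((hsv[...,2]<105)&(hsv[...,1]<90)).astype(np.uint8)
    k=np.zeros_like(m);cv2.circle(k,c,13,1,-1)
    cs=cv2.findContours(m*k,0,1)[0];q=max(cs,key=cv2.contourArea)
    M=cv2.moments(q);uv=(M['m10']/M['m00'],M['m01']/M['m00']);p=onz("top",uv,.137)
    print(uv,cv2.contourArea(q),cv2.minEnclosingCircle(q),p.round(4));caps.append(p)
# rail silhouette: bright orange along the ends
l=[onz("top",(225+x/5,175+y/5),.180) for x,y in((47,294),(486,194))]
d=l[0]-l[1];L=np.linalg.norm(d);u=d/L;mid=(l[0]+l[1])/2;n=np.array([u[1],-u[0],0])
print("rail",l,L,"mid",mid,"u",u)
for p in caps:print("cap in carrier x,y",(p-mid)@n,(p-mid)@u)
pix=[onz("top",(225+x/5,175+y/5),.042)for x,y in((52,122),(408,36),(512,437),(152,525))]
print("tray",np.round(pix,4),"centre",np.mean(pix,0))
E
python3 meas.py
```

```text
(266.4711021505376, 254.10752688172042) 248.0 ((266.5, 253.9375), 9.598480224609375) [0.445  0.1033 0.137 ]
(303.22529644268775, 244.16403162055337) 253.0 ((303.29071044921875, 244.08139038085938), 9.659314155578613) [0.463  0.0404 0.137 ]
rail [array([0.4761614 , 0.15440072, 0.18      ]), array([0.51118926, 0.01035641, 0.18      ])] 0.1482420754020543 mid [0.49367533 0.08237857 0.18      ] u [-0.2362883   0.97168299  0.        ]
cap in carrier x,y -0.04238917746149157 0.03182138435765892
cap in carrier x,y -0.039768402018898724 -0.03352608083663935
tray [[ 0.5518  0.1701  0.042 ]
 [ 0.5868  0.034   0.042 ]
 [ 0.4339 -0.007   0.042 ]
 [ 0.3988  0.1285  0.042 ]] centre [0.49280734 0.08141325 0.042     ]
```

Measurements agree with the model: rail 148 mm against 150, caps at (-42,32) and (-40,-34) against (±41,±34), and the tray centre within 1.5 mm of the rail middle. Now pushing the caps.

```bash
cat >> h.py <<'E'
u=np.array([-.2363,.9717,0]);n=np.array([u[1],-u[0],0]);Z=np.array([0,0,-1.])
def rot(x):return R.from_matrix(np.c_[x,np.cross(Z,x),Z]).as_rotvec()
E
python3 - <<'E'
from h import *
r=rot(n)
robot.grip(0.0,60)
first=True
for p in((.463,.0404),(.445,.1033)):
    q=robot.inverse_kinematics(np.array([*p,.125]),r);print(q)
    if q is None:break
    if first:
        robot.move_ptp(np.array([*p,.24]),r);first=False
    else: robot.line_to(np.array([*p,.175]),vel=.15)
    robot.line_to(np.array([*p,.148]),vel=.1)
    robot.wait(.2);f0=current_force()
    s=robot.line_to(np.array([*p,.122]),vel=.015,stop_force=18)
    z=current_tcp_pos();f=current_force()-f0;robot.wait(.3)
    print(s,z,f,current_tcp_pos(),current_force()-f0,current_time_s())
    robot.line_to(np.array([*p,.175]),vel=.15)
print(current_grip_width(),current_time_s())
E
```

```text
[-3.88835842e-03  2.71402246e-01  1.87658157e+00 -4.44089210e-16
  9.93608838e-01  1.32835642e+00]
True [0.4636925  0.04039291 0.12995927] [-1.42043203  0.58529242  7.04238335] [0.46335562 0.04037945 0.12990819] [-1.20967311 -0.09941766  7.51999288] 5.825
[ 1.35587907e-01  2.61602183e-01  1.89216321e+00 -4.44089210e-16
  9.87827265e-01  1.46783268e+00]
True [0.44551395 0.10339383 0.12993133] [-2.51539424 -0.01933986  6.6102734 ] [0.44529927 0.10334844 0.12990692] [-0.83196561  0.12235112  6.82863112] 8.975
0.00028984538408621666 9.4333
```

Both caps stopped at z = 0.130, exactly the home height (8+122 mm). Check by picture while moving into position over the rail.

Run:
```python
from h import *
mid=np.array([.4933,.082,0])
robot.line_to(current_tcp_pos()+[0,0,.085],vel=.2)
for x in(u,-u):
    r=rot(x);q=robot.inverse_kinematics(mid+[0,0,.157],r);print(q)
    if q is not None and abs(q[5])<1.8:break
robot.move_ptp(mid+[0,0,.26],r)
robot.grip(.05,50)
T=wristT();w=camrig.grab_frame("wrist");s=camrig.grab_frame("scene")
cv2.imwrite("pics/w2.png",w)
cv2.imwrite("pics/s2.png",np.clip(cv2.resize(s[180:310,220:370],None,fx=4,fy=4,interpolation=2)*1.6,0,255).astype(np.uint8))
print(current_tcp_pos(),current_ee_rot(),r,current_time_s())
```

```text
[ 8.02324423e-02  2.76174720e-01  1.76452704e+00 -4.44089210e-16
  1.10089090e+00 -1.58319107e-01]
[0.49328393 0.08201749 0.26005547] [1.94133101e+00 2.46990134e+00 1.42579131e-04] [1.94132196 2.46999463 0.        ] 12.0833
```

View pics/s2.png

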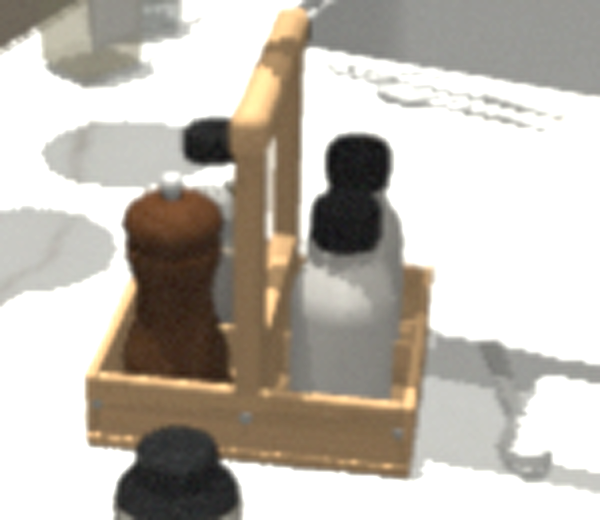

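View pics/w2.png

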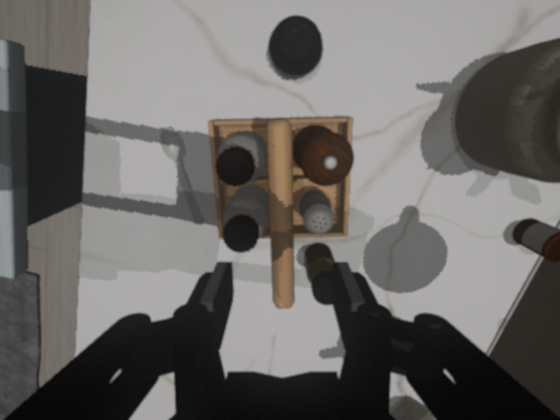

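The scene crop shows both caps at (357,160) and (347,218) sitting on the bottles with no steel neck showing. In the wrist view the rail (column 281) lies vertical and centred between the fingers. Next: grip, lift slightly and check the balance moment.

Run:
```python
from h import *
mid=np.array([.4933,.082,0])
t=robot.line_to(mid+[0,0,.157],vel=.1,stop_force=15)
print("hit",t,current_tcp_pos())
f0=current_force();m0=current_ft_torque()
robot.grip(0.0,75);robot.wait(.3)
print(current_grip_width(),current_finger_force(),current_force()-f0)
robot.line_to(current_tcp_pos()+[0,0,.012],vel=.03);robot.wait(.5)
f=current_force()-f0;m=current_ft_torque()-m0
print("F",f,"M",m,"M along n",m@n,"offset along rail",-(m@n)/9.1,current_tcp_pos(),current_ee_rot(),current_time_s())
s=camrig.grab_frame("scene")
cv2.imwrite("pics/s3.png",np.clip(cv2.resize(s[170:310,220:370],None,fx=4,fy=4,interpolation=2)*1.6,0,255).astype(np.uint8))
```

```text
hit False [0.49386729 0.08204766 0.15756238]
0.017309910136771273 74.40768599510193 [-2.97608271 -0.83854123  6.09807412]
F [ 0.20250045  0.2203842  -8.79606542] M [-0.07052262 -0.11791255  0.02414929] M along n -0.09638956707784926 offset along rail 0.010592260118444975 [0.49310059 0.08202874 0.16952222] [ 1.94129810e+00  2.47000193e+00 -4.59344917e-05] 15.025
```

View pics/s3.png

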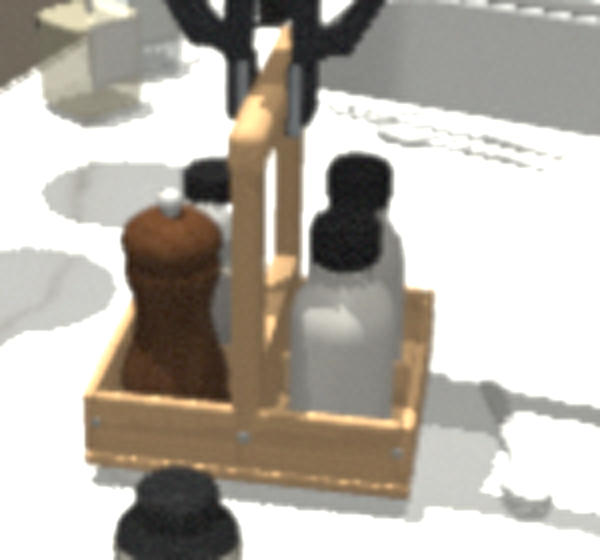

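It is fully off the worktop (8.8 N), gripped 17.3 mm wide at 74 N, and the tray edges keep the same slope as before. Lift gently to 10 cm and check level.

Run:
```python
from h import *
p=current_tcp_pos()
w0=camrig.grab_frame("wrist")
robot.line_to(np.array([p[0],p[1],.2575]),vel=.05);robot.wait(1.)
w=camrig.grab_frame("wrist");s=camrig.grab_frame("scene");t=camrig.grab_frame("top")
print(current_tcp_pos(),current_ee_rot(),current_grip_width(),current_finger_force(),current_force(),current_time_s())
g=lambda a:np.clip(a*1.6,0,255).astype(np.uint8)
cv2.imwrite("pics/w4.png",np.hstack([g(w0[90:310,180:380]),g(w[90:310,180:380])]))
cv2.imwrite("pics/s4.png",np.hstack([g(s[100:340,200:400]),g(t[170:320,180:360].repeat(2,0).repeat(2,1)[:240])]))
cv2.imwrite("pics/s4.png",np.hstack([cv2.resize(g(s[120:330,210:390]),(480,560)),cv2.resize(g(t[160:320,190:350]),None,fx=2,fy=3.5)]))
```

```text
[0.49313319 0.08201514 0.25749415] [ 1.94126755e+00  2.47000136e+00 -2.84854109e-05] 0.016878354907428002 73.10197591781616 [-0.01039126 -0.03071566 -9.12009029] 18.1833
```

View pics/w4.png

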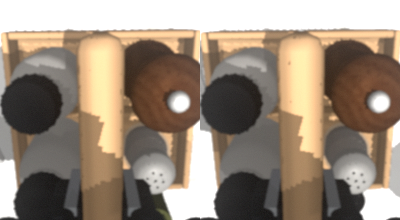

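View pics/s4.png

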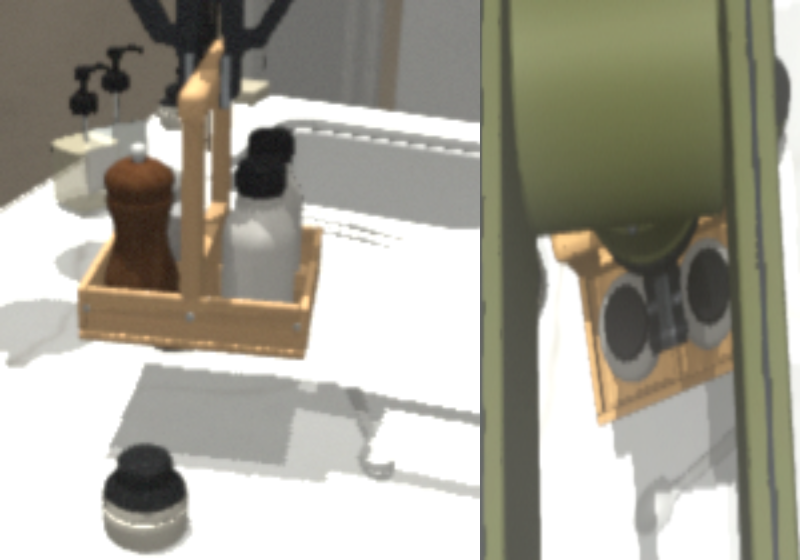

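The carrier hangs clear with all four items aboard, and the wrist view is the same at 1 cm and 10 cm, so it has not slipped. One numeric level check with the tray and rail edges, then hand in if it passes.

Run:
```python
from h import *
T=wristT()
# wrist crop offset (180,90); right image shown offset 200 px
a=[onz("wrist",(180+x,90+y),.1425,T) for x,y in((3,33),(194,30))]
d=a[0]-a[1];mid=np.array([.4933,.082,0])
for p in a:print("tray corner carrier x,y",(p-mid)@n,(p-mid)@u)
# roll and pitch from scene view: bottom edge +y side corners, z if at carrier y=+72 plane
for uv in((210+80*.375,120+338*.375),(210+303*.375,120+355*.375)):
    o,dr=ray("scene",uv);t=((mid+.072*u-o)@u)/(dr@u);p=o+t*dr;print("bottom corner x,z",(p-mid)@n,p[2])
```

```text
tray corner carrier x,y -0.07865673532002754 0.07126094727740076
tray corner carrier x,y 0.07277187426591589 0.07360382283618089
bottom corner x,z 0.07671149139150016 0.09920334531018388
bottom corner x,z -0.0824322796904409 0.10352295353530061
```

Run:
```python
from h import *
mid=np.array([.4933,.082,0])
for name,cs in(("table",((88,443),(410,472))),("12mm",((88,462),(408,494)))):
  for x,y in cs:
    o,dr=ray("scene",(220+x/4,(180 if name=="table" else 170)+y/4));t=((mid+.072*u-o)@u)/(dr@u);p=o+t*dr;print(name,(p-mid)@n,p[2])
robot.wait(.5);print(current_tcp_pos(),current_force())
robot.close_job()
```

```text
table 0.07620777421778384 -0.0015191961334570236
table -0.0852734295547921 0.003956273899873519
12mm 0.07576980082565932 0.011144705892780105
12mm -0.08379446425228904 0.01427947547578845
[0.49311597 0.08203155 0.25750241] [ 0.26310248  0.04417477 -9.38774635]
the job is handed in; nothing more can be done
```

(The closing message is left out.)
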